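# Clear and wipe the chip board, then shut its bin

## Task

Clean up the chip board: first set the doming blocks that stand on its plate upright on the cork mat, then take the scraper block and with it wipe every wooden chip off the plate into the bin at the board's end (do not pick chips off the plate by hand; one that falls beside the board may be picked up). Stand the scraper back in the middle of its rubber pad, lined up with it, and press both bin covers down until they snap shut and stay; leave the scribe, round tin and spring clamp near by alone.

Things in the scene. Friction and masses are not known exactly. Their poses are not given: they have to be found in the camera images.
- board: Chip board, fixed: plywood box with an aluminium plate on top and a chip bin along its -y end. Origin on the table under the middle of the plate; x across the board, away from the robot; y away from the bin. Plate top z 0.070, x and y within +-0.125 and +-0.130; lips 8 mm wide, 6 mm high along both sides (x) and the +y end; the -y end is open and drops straight into the bin.
- bin (a point): Centre of the chip bin's floor, board (0, -0.170, 0.006). The bin is open to the top between board y -0.130 and -0.210, x -0.125..0.125, 64 mm deep below the plate.
- cover_near (a joint): Hinge of the near bin cover, rad: 0 = shut, flush with the plate; 1.45 = standing open, as it starts. Axis along the board's x at board y -0.212, z 0.0675, cover middle at board x -0.063. A weak spring lifts it (1 N at the free edge); over the last 14 mm of the edge's way down a tooth snaps past a sprung ball (6 to 8 N pressed near the free edge) and then holds it shut; else it springs open.
- cover_far (a joint): Hinge of the far bin cover, rad: 0 = shut, flush with the plate; 1.45 = standing open, as it starts. Axis along the board's x at board y -0.212, z 0.0675, cover middle at board x +0.063. A weak spring lifts it (1 N at the free edge); over the last 14 mm of the edge's way down a tooth snaps past a sprung ball (6 to 8 N pressed near the free edge) and then holds it shut; else it springs open.
- cover_near_edge (a point): Point on the outer face of the near cover (nearer to the robot), a grey sheet 122 (along the board's x) x 78 x 5 mm hinged on the bin's outer wall: middle of its width, 75 mm from the hinge line, 5 mm from the free edge. Open, the edge stands 145 mm above the table; swing it over towards the plate and press it down.
- cover_far_edge (a point): The same point on the far cover.
- scraper: The scraper block, loose, 0.3 kg: heavy wooden foot 130 x 60 x 22 mm (rubber underneath) with an upright grip 80 (along x) x 26 (along y) mm that reaches from the foot to 97 mm above the underside. Origin at the centre of its underside; x along the 130 mm wiping edge, y the wiping direction (either way), z up. Starts standing on its pad.
- pad: Flat black rubber pad 170 (x) x 90 (y) x 3 mm, fixed on the table at the left; origin at the centre of its underside. The scraper's home, its long edge along the pad's long (x) edge.
- mat: Flat cork mat 170 (x) x 110 (y) x 3 mm, fixed on the table at the right; origin at the centre of its underside. The doming blocks belong on it.
- scribe_tool: Bystander: red-handled scribe 22 x 96 x 22 mm lying between robot and board; origin at its underside.
- rivets: Bystander: round tin, diameter 54, height 24 mm; origin at the centre of its underside.
- clamp: Bystander: small red spring clamp 37 x 66 x 14 mm lying on its side; origin at its underside.
- block_a: Aluminium doming block 53 x 52 x 26 mm, 0.16 kg, cups upwards, standing on the plate's back half at the start; origin at the centre of its underside, x and y square to its sides. One of the two blocks may be absent.
- block_b: Aluminium doming block 53 x 52 x 26 mm, 0.16 kg, cups upwards, standing on the plate's back half at the start; origin at the centre of its underside, x and y square to its sides. One of the two blocks may be absent.
- chip0: Flat wooden chip 44 (x) x 20 (y) x 9 mm, 15 g, lying on the front half (towards the bin) of the plate at the start; origin at the centre of its underside. Three to six of the six chips are there, the others absent.
- chip1: Flat wooden chip 40 (x) x 24 (y) x 9 mm, 15 g, lying on the front half (towards the bin) of the plate at the start; origin at the centre of its underside. Three to six of the six chips are there, the others absent.
- chip2: Flat wooden chip 46 (x) x 18 (y) x 9 mm, 15 g, lying on the front half (towards the bin) of the plate at the start; origin at the centre of its underside. Three to six of the six chips are there, the others absent.
- chip3: Flat wooden chip 36 (x) x 26 (y) x 9 mm, 15 g, lying on the front half (towards the bin) of the plate at the start; origin at the centre of its underside. Three to six of the six chips are there, the others absent.
- chip4: Flat wooden chip 44 (x) x 22 (y) x 9 mm, 15 g, lying on the front half (towards the bin) of the plate at the start; origin at the centre of its underside. Three to six of the six chips are there, the others absent.
- chip5: Flat wooden chip 40 (x) x 20 (y) x 9 mm, 15 g, lying on the front half (towards the bin) of the plate at the start; origin at the centre of its underside. Three to six of the six chips are there, the others absent.

How it is judged:
By the outcome, as a careful person would: the job done as asked, in the order asked, and still so for the second after the job is handed in, with the robot touching nothing.
Of chip0, chip1, chip2, chip3, chip4, chip5 only 3 to 6 are there at a start; the rules pass over those that are not, and their reading is None.
Of block_a, block_b only 1 to 2 are there at a start; the rules pass over those that are not, and their reading is None.
At some moment in a run one of chip0, chip1, chip2, chip3, chip4, chip5, block_a, block_b, scraper may be knocked a few centimetres aside while the robot is not near it.
Once in a run the grip may slacken for a moment while it holds something.
It also fails if it takes over 208 s, if anything falls off the work surface, if the arm or the gripper's body presses on something with over 40 N, if the wrist force passes 120 N, or if a joint passes its speed limit or range.

## Robot

A 6-joint arm with a two-finger parallel gripper is mounted at the origin on the work surface; the furniture and walls round the work are solid. World frame = base frame: x ahead of the robot, y to its left, z up, the work surface at z = 0. Lengths are in m, angles in rad, forces in N, time in s.
With the tool pointing down it reaches from about 0.35 to 0.775 m from the base axis. Payload 7.3 kg.
Tool frame: the origin (TCP) lies between the finger pads; the fingertips stand 22 mm ahead of it and the grasp point (between the pads) lies 3 mm ahead of it; z points along the fingers, y is the line along which they close (so a half turn about z gives the same grasp; the last joint's range is limited). The gripper opens to 92 mm and grips with 3 to 60 N. Pads are 19 mm wide; open, the fingers measure 130 mm over their backs; the gripper's body (75 mm by 190 mm) begins 47 mm behind the grasp point.
Start: joints at [-1.334, 0.342, 1.524, -0, 1.275, -0.146], TCP at [0.196, -0.487, 0.249] pointing down, gripper open.
Joint ranges: [-2.53, 2.53], [-0.77, 2.02], [0.04, 2.7], [-1, 4.14], [0.28, 2.66], [-3.11, 3.11]. Speed limits (rad/s): [2.57, 2.57, 3.14, 3.14, 3.14, 3.14].

## Interface

Orientations are given as a 3x3 rotation matrix whose columns are the frame's x, y, z axes.
In Python, from bench import status, cams, robot gives the robot as it stands.
- The arm moves only by the tool apply_moves, never from a script. Its arguments are lists of equal length, an entry for each row: "delta_rot": the turn, a rotation vector about the tool's x, y, z in degrees, a list of three; "translation": the shift along the tool's x, y, z in m, a list of three; "jaw": the opening, from 0 (shut) to 1 (fully open). A call has 1 to 12 rows; each row shifts and turns the commanded pose from where the row before left it, along the tool's axes as they then stand; what a row does not reach is not made up. A row lasts 1/12 s, in which the tool goes at most 41.7 mm and 7.16 degrees, less where a joint would pass 70% of its speed; a pose out of reach is approached as far as the arm can. A call with a gripper value outside its range is refused whole. The fingers move at their own pace and stop on an object; the grip force is fixed at half the most. Time passes only in rows, so rows that do not move let the fingers close. It gives the time, the measured TCP pose, the force, the opening and the grip force at its end, in the units of the state.
- status.sense(): the state, without advancing time (a new reading comes with each control period).
- cams.snapshot(name): name is "side" or "top" or "wrist"; returns a dict with "pixels" (420x560x3 uint8, red, green, blue), "fx", "fy", "cx", "cy" (pixels), "position" and "attitude" of the camera in the world; the wrist camera has in their place "hand_eye" (4x4, takes a point from camera to tool coordinates, whose origin is the TCP and whose axes are the flange's). Camera axes: x right, y up, looking along -z (the intrinsics and any distortion apply to the point x, -y, -z); pixel columns grow to the right and rows downward; lengths in m; the calibration is good to about 2 mm. A picture is of the moment at which its call begins: read the wrist's pose just before it. There is no depth.
- robot.close_job(): hands the job in; it is judged then, once.
The state is a dict: "clock": time; "joint_pos": joint angles; "joint_velocities": joint speeds; "joint_efforts": joint torques, N m; "position": TCP position; "tool_rot": TCP orientation; "force": force on the tool from outside, world axes, zero at the start; "torque": the same for the moment, N m; "finger_gap": finger opening in m; "gripper_force": force on a finger pad.
Only numpy, scipy, OpenCV 4.12 (cv2) and the standard library are available. Lean on these libraries where they do the work, as an engineer would, in place of code of your own. Each camera call takes 0.05 s, during which the arm holds its last target. There are 200 camera calls.

## Working session

There is one attempt and no reset: what is moved stays moved. The work goes in short steps, Python scripts to look and compute and a tool call to move; the robot and the scene stay as the last step left them, time stands still between calls to the robot, and variables do not carry over. Pictures are saved under pics/ and viewed, at most 14 in all, crops included, and the job is handed in when it is done.

Besides the shell and the picture viewer there is one more tool, called after "Emit:" as a command line: name --argument value ..., lists and objects as JSON in quotes. apply_moves: Moves the arm, as the interface text tells. Its arguments: {"type":"object","properties":{"delta_rot":{"type":"array"},"translation":{"type":"array"},"jaw":{"type":"array"}},"required":["delta_rot","translation","jaw"]}

```bash
ls; mkdir -p pics; cat > h.py <<'E'
import numpy as np, cv2
from bench import status, cams, robot
def snap(n,fn=None):
    s=status.sense(); d=cams.snapshot(n)
    if n=="wrist":
        T=np.eye(4);T[:3,:3]=np.array(s["tool_rot"]);T[:3,3]=s["position"]
        C=T@np.array(d["hand_eye"]); d["position"]=C[:3,3]; d["attitude"]=C[:3,:3]
    if fn: cv2.imwrite("pics/"+fn,np.ascontiguousarray(d["pixels"][:,:,::-1]))
    return d
def ray(d,u,v,z):
    "pixel -> world point on plane z"
    a=np.array(d["attitude"]).reshape(3,3);p=np.array(d["position"])
    r=a@np.array([(u-d["cx"])/d["fx"],-(v-d["cy"])/d["fy"],-1.])
    return p+r*(z-p[2])/r[2]
def proj(d,P):
    a=np.array(d["attitude"]).reshape(3,3);q=a.T@(np.array(P)-np.array(d["position"]))
    return np.array([d["cx"]-d["fx"]*q[0]/q[2], d["cy"]+d["fy"]*q[1]/q[2]])
E
python3 - <<'E'
from h import *
s=status.sense()
for k in s: print(k,np.round(s[k],3).tolist())
for n in ("top","side","wrist"):
    d=snap(n,n+"0.png"); print(n,{k:(np.round(v,4).tolist()) for k,v in d.items() if k!="pixels"})
E
```

```text
pics
clock 0.0
joint_pos [-1.334, 0.343, 1.525, 0.0, 1.275, -0.146]
joint_velocities [-0.0, -0.0, 0.0, 0.001, 0.001, -0.0]
joint_efforts [-0.001, -43.125, -24.422, 0.072, 0.056, -0.0]
position [0.196, -0.487, 0.248]
tool_rot [[0.928, 0.374, -0.0], [0.374, -0.928, 0.002], [0.0, -0.002, -1.0]]
force [0.236, -0.56, -0.312]
torque [0.026, 0.027, -0.025]
gripper_force 0.0
finger_gap 0.092
top {'fx': 446.925, 'fy': 446.925, 'cx': 272.897, 'cy': 204.1043, 'position': [0.2999, -0.0555, 1.0824], 'attitude': [[0.0196, 0.9813, -0.1915], [-0.9997, 0.0165, -0.018], [-0.0146, 0.1918, 0.9813]]}
side {'fx': 524.8419, 'fy': 524.8419, 'cx': 283.3666, 'cy': 202.914, 'position': [0.1233, -0.9578, 0.939], 'attitude': [[0.9116, 0.2744, -0.3059], [-0.4107, 0.5789, -0.7045], [-0.0162, 0.7679, 0.6404]]}
wrist {'fx': 353.5395, 'fy': 353.5395, 'cx': 274.6519, 'cy': 214.6432, 'hand_eye': [[0.0009, 0.9641, 0.2656, 0.072], [1.0, -0.0008, -0.0004, 0.0009], [-0.0002, 0.2656, -0.9641, -0.1357], [0.0, 0.0, 0.0, 1.0]], 'position': [0.2632, -0.4608, 0.3838], 'attitude': [[0.3744, 0.8939, 0.2466], [-0.9273, 0.3612, 0.0983], [-0.0012, -0.2655, 0.9641]]}
```

View pics/top0.png

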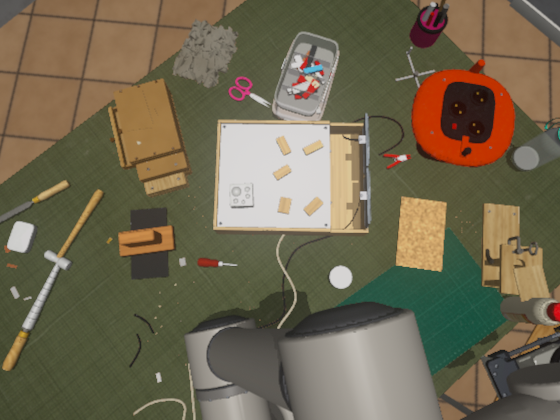

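View pics/side0.png

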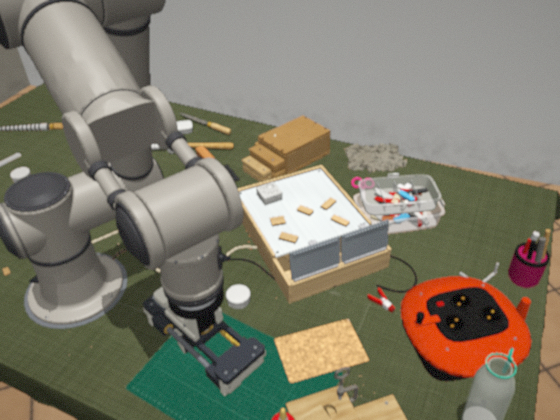

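The top view shows one block at about (241,195). There are five chips at (283,146), (313,148), (282,172), (284,205) and (313,207). The scraper at (147,240) lies crosswise on its pad (150,243), the mat is at (422,234), and both covers stand open near column 367. The side view agrees.

```bash
cat > m.py <<'E'
from h import *
def rect(d,mask,z,roi,nm,minA=60,ref=None):
    m=np.zeros(mask.shape,np.uint8);x0,x1,y0,y1=roi;m[y0:y1,x0:x1]=mask[y0:y1,x0:x1].astype(np.uint8)*255
    m=cv2.morphologyEx(m,cv2.MORPH_CLOSE,np.ones((3,3)))
    cs,_=cv2.findContours(m,cv2.RETR_EXTERNAL,cv2.CHAIN_APPROX_NONE)
    out=[]
    for c in cs:
        if cv2.contourArea(c)<minA: continue
        P=np.array([ray(d,u,v,z)[:2] for u,v in c[:,0].astype(float)])*1000
        (cx,cy),(w,h),a=cv2.minAreaRect(P.astype(np.float32))
        if w<h: w,h,a=h,w,a+90
        a=(a+90)%180-90
        print(nm,"c",round(cx,1),round(cy,1),"size",round(w),round(h),"long-axis deg",round(a,1)); out.append((cx,cy,w,h,a))
    return out
E
python3 - <<'E'
from m import *
d=snap("top"); I=d["pixels"]; H=cv2.cvtColor(I,cv2.COLOR_RGB2HSV).astype(int); h,s,v=H[...,0],H[...,1],H[...,2]
for p in [(300,180),(241,205),(283,146),(422,234),(147,230),(147,240),(150,215),(220,180),(345,180),(313,207)]: print(p,H[p[1],p[0]])
rect(d,(s<40)&(v>150),.070,(205,340,110,240),"plate",500)
rect(d,(s>60)&(v>120),.079,(225,328,130,222),"chip")
rect(d,(s>90)&(v>120)&(h<30),.003,(390,455,190,280),"mat",500)
rect(d,(s>110)&(v>110)&(h<20),.022,(110,180,200,285),"scr",100)
rect(d,(v<50),.003,(120,180,200,285),"pad",100)
rect(d,(s>50)&(v>90)&(h<30),.070,(205,375,115,240),"box",1000)
C=I[185:300,100:260]; cv2.imwrite("pics/c1.png",cv2.resize(C[:,:,::-1],None,fx=5,fy=5,interpolation=cv2.INTER_CUBIC))
E
```

```text
(300, 180) [ 10   4 218]
(241, 205) [ 20   4 194]
(283, 146) [ 19  89 215]
(422, 234) [ 17 125 200]
(147, 230) [ 15 165 173]
(147, 240) [ 15 167 151]
(150, 215) [15 43 60]
(220, 180) [ 10   4 216]
(345, 180) [ 19  85 214]
(313, 207) [ 18  95 207]
plate c 569.1 -39.2 size 263 251 long-axis deg -89.9
chip c 493.3 -128.5 size 43 20 long-axis deg -46.5
chip c 494.5 -63.2 size 35 24 long-axis deg -10.1
chip c 572.6 -56.6 size 38 19 long-axis deg -56.3
chip c 632.9 -127.9 size 45 17 long-axis deg -60.1
chip c 637.4 -58.6 size 43 18 long-axis deg 26.5
mat c 445.8 -395.3 size 172 112 long-axis deg -6.7
scr c 413.9 266.7 size 131 59 long-axis deg -81.3
box c 563.0 -75.8 size 357 291 long-axis deg -89.0
```

View pics/c1.png

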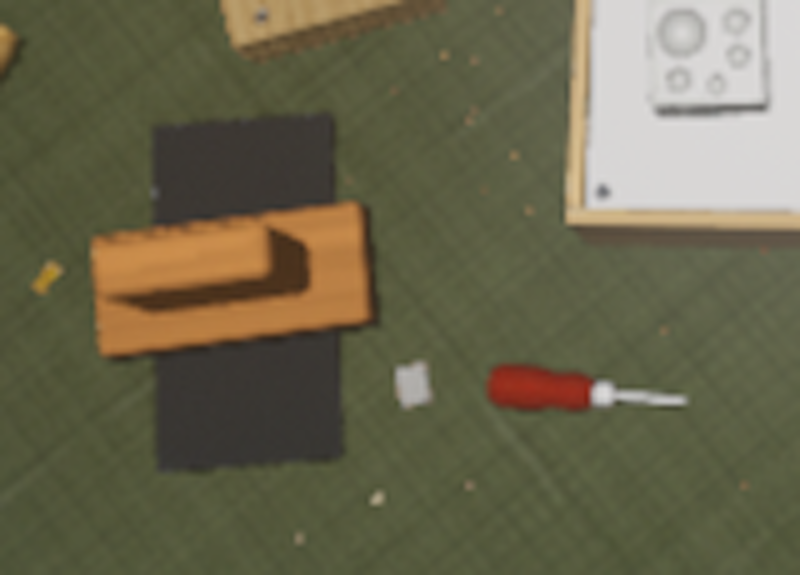

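The crop shows the scraper lying across the pad, turned about 90°, with its grip top shifted left by parallax. The pad's corners are at crop (155,125), (332,115), (343,458) and (158,468). The block's top edges are at about (650..767, ..105).

```bash
python3 - <<'E'
from m import *
d=snap("top"); I=d["pixels"]; H=cv2.cvtColor(I,cv2.COLOR_RGB2HSV).astype(int); h,s,v=H[...,0],H[...,1],H[...,2]
P=np.array([ray(d,100+u/5,185+w/5,.003)[:2]*1000 for u,w in [(155,125),(332,115),(343,458),(158,468)]]);print(P.round(),P.mean(0).round(1))
e=P[0]+P[1]-P[2]-P[3];print("pad ang",np.degrees(np.arctan2(e[1],e[0])))
m=(s<62)&(v<80)&(s>15)
rect(d,m,.003,(125,176,200,285),"pad",100)
for u,w in [(230,206),(253.5,206),(241.7,194.5)]: print("blk",ray(d,u,w,.096)[:2].round(3))
b=(s<40)&(v>150)
m=np.zeros(b.shape,np.uint8);m[110:240,205:340]=b[110:240,205:340]*255
c=max(cv2.findContours(m,0,1)[0],key=cv2.contourArea);x=cv2.boundingRect(c);print(x)
for q in cv2.boxPoints(cv2.minAreaRect(c)): print("plate corner",q,ray(d,*q,.07)[:2].round(3))
E
```

```text
[[490. 314.]
 [496. 227.]
 [330. 211.]
 [323. 299.]] [409.8 262.6]
pad ang 5.33765863915828
pad c 355.7 258.8 size 90 60 long-axis deg -84.2
pad c 470.7 270.1 size 89 48 long-axis deg -83.7
blk [0.486 0.059]
blk [0.487 0.006]
blk [0.513 0.034]
(217, 123, 115, 106)
plate corner [216.74442 226.37859] [0.443 0.091]
plate corner [218.27371 122.38637] [0.695 0.098]
plate corner [332.14615 124.06096] [ 0.695 -0.174]
plate corner [330.61685 228.05318] [ 0.444 -0.17 ]
```

Emit:
apply_moves --delta_rot '[[0, 0, 7], [0, 0, 7], [0, 0, 7], [0, 0, 1], [0, 0, 0], [0, 0, 0], [0, 0, 0], [0, 0, 0], [0, 0, 0], [0, 0, 0], [0, 0, 0], [0, 0, 0]]' --translation '[[0, 0, -0.02], [0, 0, -0.02], [0, 0, -0.02], [0, 0, 0], [0.03, -0.03, 0], [0.03, -0.035, 0], [0.03, -0.035, 0], [0.03, -0.035, 0], [0.03, -0.035, 0], [0.03, -0.035, 0], [0.03, -0.035, 0], [0.03, -0.035, 0]]' --jaw '[1, 1, 1, 1, 1, 1, 1, 1, 1, 1, 1, 1]'

```text
clock: 1.25
position: [0.4164, -0.2344, 0.3082]
tool_rot: [[1.0, 0.0, -0.001], [0.0, -1.0, 0.0], [-0.001, -0.0, -1.0]]
force: [1.3, -0.8, -0.1]
finger_gap: 0.092
gripper_force: 0.0
```

Emit:
apply_moves --delta_rot '[[0, 0, 0], [0, 0, 0], [0, 0, 0], [0, 0, 0], [0, 0, 0], [0, 0, 0], [0, 0, 0]]' --translation '[[0.022, -0.033, -0.01], [0.022, -0.033, -0.01], [0.022, -0.033, -0.01], [0.022, -0.033, -0.01], [0.022, -0.033, -0.01], [0.022, -0.033, 0], [0, 0, 0]]' --jaw '[1, 1, 1, 1, 1, 1, 1]'

```text
clock: 1.83
position: [0.5504, -0.0328, 0.3578]
tool_rot: [[1.0, 0.006, 0.001], [0.006, -1.0, 0.003], [0.001, -0.003, -1.0]]
force: [-1.0, 0.3, -0.4]
finger_gap: 0.0917
gripper_force: 0.0
```

```bash
python3 - <<'E'
from h import *
d=snap("wrist","w1.png")
E
```

```text
(no output)
```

View pics/w1.png

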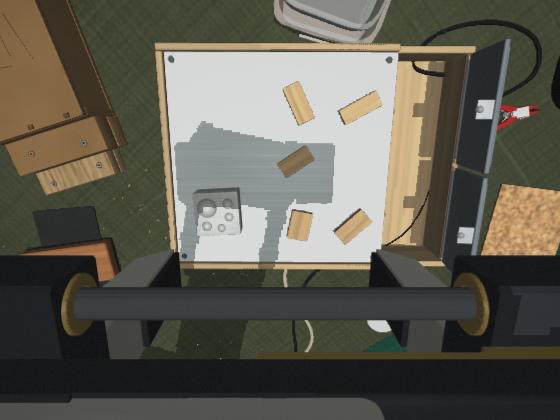

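The wrist view shows the plate's corners at about (165,52), (397,52) and (177,263). The block's top corners are (196,190), (241,189), (242,233) and (197,235). The chips are unchanged.

```bash
python3 - <<'E'
from m import *
d=snap("wrist"); I=d["pixels"]
f=lambda u,v,z:(ray(d,u,v,z)[:2]*1000).round(1)
for q in [(165,52),(397,52),(177,263),(372,262)]: print("plate",f(*q,.070))
P=np.array([f(*q,.096) for q in [(196,190),(241,189),(242,233),(197,235)]]);print("block",P.tolist(),P.mean(0))
H=cv2.cvtColor(I,cv2.COLOR_RGB2HSV).astype(int);s,v=H[...,1],H[...,2]
rect(d,(s>60)&(v>60),.079,(182,380,70,250),"chip",100)
for q in [(157,45),(474,48),(442,266),(171,268)]: print("box outer",f(*q,.076))
E
```

```text
plate [689.5  85.7]
plate [ 691.1 -169.8]
plate [438.8  89.4]
plate [ 441.9 -162.1]
block [[540.2, 53.9], [541.7, 2.5], [488.8, 2.3], [486.0, 55.6]] [514.175  28.575]
chip c 495.5 -63.6 size 36 26 long-axis deg -10.6
chip c 494.9 -128.6 size 43 23 long-axis deg -46.2
chip c 573.5 -56.7 size 39 20 long-axis deg -55.9
chip c 634.1 -127.9 size 46 18 long-axis deg -60.8
chip c 638.5 -58.7 size 43 19 long-axis deg 26.1
box outer [695.5  92.1]
box outer [ 694.6 -250.8]
box outer [ 439.5 -250. ]
box outer [434.5  95.8]
```

Emit:
apply_moves --delta_rot '[[0, 0, 0], [0, 0, 0], [0, 0, 0], [0, 0, 0], [0, 0, 0], [0, 0, 0], [0, 0, 0], [0, 0, 0], [0, 0, 0], [0, 0, 0], [0, 0, 0], [0, 0, 0]]' --translation '[[-0.012, -0.021, 0.02], [-0.012, -0.021, 0.03], [-0.012, -0.021, 0.03], [0, 0, 0.03], [0, 0, 0.03], [0, 0, 0.03], [0, 0, 0.03], [0, 0, 0.03], [0, 0, 0.014], [0, 0, 0.006], [0, 0, 0], [0, 0, 0]]' --jaw '[1, 1, 1, 1, 1, 1, 1, 1, 1, 1, 1, 1]'

```text
clock: 2.93
position: [0.5122, 0.0237, 0.1093]
tool_rot: [[1.0, -0.002, 0.001], [-0.002, -1.0, -0.0], [0.001, 0.0, -1.0]]
force: [0.1, -0.8, 0.5]
finger_gap: 0.0917
gripper_force: 0.0
```

Emit:
apply_moves --delta_rot '[[0, 0, 0], [0, 0, 0], [0, 0, 0], [0, 0, 0], [0, 0, 0], [0, 0, 0], [0, 0, 0], [0, 0, 0], [0, 0, 0], [0, 0, 0]]' --translation '[[0.001, -0.006, 0], [0, 0, 0.008], [0, 0, 0], [0, 0, 0], [0, 0, 0], [0, 0, 0], [0, 0, 0], [0, 0, 0], [0, 0, 0], [0, 0, 0]]' --jaw '[1, 1, 1, 0.3, 0.3, 0.3, 0.3, 0.3, 0.3, 0.3]'

```text
clock: 3.77
position: [0.5131, 0.0306, 0.1008]
tool_rot: [[1.0, -0.001, 0.0], [-0.001, -1.0, 0.0], [0.0, -0.0, -1.0]]
force: [0.8, 2.4, 0.3]
finger_gap: 0.0521
gripper_force: 29.9
```

Emit:
apply_moves --delta_rot '[[0, 0, 0], [0, 0, 0], [0, 0, 0], [0, 0, 0], [0, 0, 0], [0, 0, 0], [0, 0, 0], [0, 0, 0], [0, 0, 0], [0, 0, 0], [0, 0, 0], [0, 0, 0]]' --translation '[[0, 0, -0.015], [0, 0, -0.025], [0, 0, -0.03], [0, 0, -0.03], [0, 0.01, -0.03], [-0.005, 0.03, -0.01], [-0.01, 0.035, 0], [-0.01, 0.035, 0], [-0.01, 0.035, 0], [-0.01, 0.035, 0], [-0.01, 0.035, 0], [0, 0.035, 0]]' --jaw '[0.3, 0.3, 0.3, 0.3, 0.3, 0.3, 0.3, 0.3, 0.3, 0.3, 0.3, 0.3]'

```text
clock: 4.77
position: [0.4557, -0.2207, 0.2406]
tool_rot: [[1.0, -0.002, -0.002], [-0.002, -1.0, 0.0], [-0.002, -0.0, -1.0]]
force: [0.7, 0.2, -1.1]
finger_gap: 0.0519
gripper_force: 29.9
```

Emit:
apply_moves --delta_rot '[[0, 0, 0], [0, 0, 0], [0, 0, 0], [0, 0, 0], [0, 0, 0], [0, 0, 0], [0, 0, 0]]' --translation '[[0, 0.035, 0], [-0.01, 0.035, 0], [-0.01, 0.035, 0], [0, 0.035, 0], [0, 0.025, 0], [0, 0, 0], [0, 0, 0]]' --jaw '[0.3, 0.3, 0.3, 0.3, 0.3, 0.3, 0.3]'

```text
clock: 5.35
position: [0.4368, -0.3853, 0.2397]
tool_rot: [[1.0, -0.003, -0.001], [-0.003, -1.0, 0.001], [-0.001, -0.001, -1.0]]
force: [0.3, 0.4, -2.0]
finger_gap: 0.0517
gripper_force: 29.9
```

Emit:
apply_moves --delta_rot '[[0, 0, 0], [0, 0, 0], [0, 0, 0], [0, 0, 0], [0, 0, 0], [0, 0, 0], [0, 0, 0], [0, 0, 0], [0, 0, 0], [0, 0, 0]]' --translation '[[0.005, 0.005, 0.025], [0.004, 0.004, 0.035], [0, 0, 0.035], [0, 0, 0.035], [0, 0, 0.03], [0, 0, 0.025], [0, 0, 0.012], [0, 0, 0.005], [0, 0, 0], [0, 0, 0]]' --jaw '[0.3, 0.3, 0.3, 0.3, 0.3, 0.3, 0.3, 0.3, 0.3, 0.3]'

```text
clock: 6.18
position: [0.4473, -0.3937, 0.0401]
tool_rot: [[1.0, -0.001, 0.001], [-0.001, -1.0, -0.002], [0.001, 0.002, -1.0]]
force: [0.4, -0.1, -1.6]
finger_gap: 0.0519
gripper_force: 29.9
```

Emit:
apply_moves --delta_rot '[[0, 0, 0], [0, 0, 0], [0, 0, 0], [0, 0, 0], [0, 0, 0]]' --translation '[[0, 0, 0.002], [0, 0, 0.002], [0, 0, 0.002], [0, 0, 0], [0, 0, 0]]' --jaw '[0.3, 0.3, 0.3, 0.3, 0.3]'

```text
clock: 6.6
position: [0.4469, -0.3939, 0.0338]
tool_rot: [[1.0, -0.001, 0.001], [-0.001, -1.0, -0.002], [0.001, 0.002, -1.0]]
force: [0.8, -0.2, 5.6]
finger_gap: 0.0518
gripper_force: 29.9
```

Emit:
apply_moves --delta_rot '[[0, 0, 0], [0, 0, 0], [0, 0, 0], [0, 0, 0], [0, 0, 0], [0, 0, 0], [0, 0, 0], [0, 0, 0], [0, 0, 0], [0, 0, 0], [0, 0, 0], [0, 0, 0]]' --translation '[[0, 0, 0], [0, 0, 0], [0, 0, 0], [0, 0, 0], [0, 0, -0.015], [0, 0, -0.03], [0, 0, -0.038], [0, 0, -0.038], [0, 0, -0.038], [0, 0, -0.038], [0, 0, -0.038], [0, 0, -0.03]]' --jaw '[1, 1, 1, 1, 1, 1, 1, 1, 1, 1, 1, 1]'

```text
clock: 7.6
position: [0.4466, -0.3934, 0.301]
tool_rot: [[1.0, -0.001, 0.002], [-0.001, -1.0, -0.002], [0.002, 0.002, -1.0]]
force: [0.3, 0.2, -0.3]
finger_gap: 0.0919
gripper_force: 0.0
```

Emit:
apply_moves --delta_rot '[[0, 0, 0], [0, 0, 0], [0, 0, 0], [0, 0, 0], [0, 0, 0], [0, 0, 0], [0, 0, 0], [0, 0, 0], [0, 0, 0], [0, 0, 0], [0, 0, 0], [0, 0, 0]]' --translation '[[0, -0.035, 0], [0, -0.04, 0], [0, -0.04, 0], [0, -0.04, 0], [0, -0.04, 0], [0, -0.04, 0], [0, -0.04, 0], [0, -0.04, 0], [0, -0.04, 0], [0, -0.04, 0], [0, -0.04, 0], [0, -0.04, 0]]' --jaw '[1, 1, 1, 1, 1, 1, 1, 1, 1, 1, 1, 1]'

```text
clock: 8.6
position: [0.4465, 0.0835, 0.2978]
tool_rot: [[1.0, -0.001, 0.0], [-0.001, -1.0, -0.0], [0.0, 0.0, -1.0]]
force: [0.7, -0.4, 0.2]
finger_gap: 0.0918
gripper_force: 0.0
```

Emit:
apply_moves --delta_rot '[[0, 0, -7], [0, 0, -7], [0, 0, -7], [0, 0, -7], [0, 0, -7], [0, 0, -7], [0, 0, -7], [0, 0, -7], [0, 0, -7], [0, 0, -7], [0, 0, -7], [0, 0, -7]]' --translation '[[0, 0, 0], [0, 0, 0], [0, 0, 0], [0, 0, 0], [0, 0, 0], [0, 0, 0], [0, 0, 0], [0, 0, 0], [0, 0, 0], [0, 0, 0], [0, 0, 0], [0, 0, 0]]' --jaw '[1, 1, 1, 1, 1, 1, 1, 1, 1, 1, 1, 1]'

```text
clock: 9.6
position: [0.4469, 0.0816, 0.2976]
tool_rot: [[0.1, 0.995, -0.0], [0.995, -0.1, -0.0], [-0.0, -0.0, -1.0]]
force: [-1.0, -0.6, -0.3]
finger_gap: 0.0917
gripper_force: 0.0
```

Emit:
apply_moves --delta_rot '[[0, 0, -7], [0, 0, -7], [0, 0, 0], [0, 0, 0], [0, 0, 0]]' --translation '[[0, 0, 0], [0, 0, 0], [0.04, 0, 0], [0.04, 0, 0], [0, 0, 0]]' --jaw '[1, 1, 1, 1, 1]'

```text
clock: 10.02
position: [0.4347, 0.1657, 0.2976]
tool_rot: [[-0.142, 0.99, -0.001], [0.99, 0.142, 0.003], [0.003, -0.0, -1.0]]
force: [0.1, 0.4, -0.1]
finger_gap: 0.0915
gripper_force: 0.0
```

```bash
python3 - <<'E'
from h import *
print(np.round(status.sense()["joint_pos"],2))
d=snap("wrist","w2.png"); snap("top","t2.png")
E
```

```text
[0.2  0.19 1.59 0.   1.36 0.05]
```

View pics/w2.png

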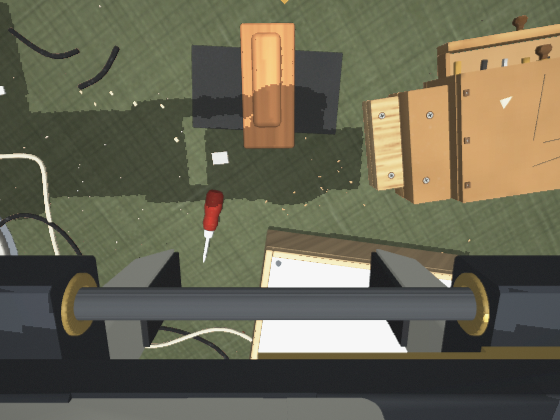

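The wrist view shows the scraper's foot corners at (241,24), (292,23), (294,147) and (244,148). The grip top spans (253,34) to (281,126). The pad's corners are (194,46), (342,53), (336,133) and (193,128).

```bash
python3 - <<'E'
from m import *
s=status.sense();d=snap("wrist")
f=lambda L,z:np.array([(ray(d,u,v,z)[:2]*1000) for u,v in L])
for n,L,z in [("foot",[(241,24),(292,23),(294,147),(244,148)],.025),("grip",[(253,34),(281,33),(282,126),(254,127)],.1),("pad",[(194,46),(342,53),(336,133),(193,128)],.003)]:
    P=f(L,z);e=P[0]+P[1]-P[2]-P[3];g=P[1]+P[2]-P[0]-P[3]
    print(n,P.round().tolist(),P.mean(0).round(1),"axis v",np.degrees(np.arctan2(e[1],e[0])).round(1),"axis u",np.degrees(np.arctan2(g[1],g[0])).round(1))
H=cv2.cvtColor(d["pixels"],cv2.COLOR_RGB2HSV).astype(int);h,s,v=H[...,0],H[...,1],H[...,2]
rect(d,(s>110)&(h<20)&(v>60),.025,(225,310,10,160),"foot",500)
E
```

```text
foot [[378.0, 320.0], [431.0, 328.0], [453.0, 203.0], [396.0, 193.0]] [414.5 261. ] axis v 99.1 axis u 9.2
grip [[398.0, 297.0], [422.0, 301.0], [434.0, 225.0], [409.0, 221.0]] [415.7 261.2] axis v 98.5 axis u 10.1
pad [[326.0, 295.0], [491.0, 311.0], [501.0, 224.0], [332.0, 206.0]] [412.6 259.1] axis v 95.2 axis u 5.9
foot c 413.5 266.0 size 128 57 long-axis deg -81.2
```

Emit:
apply_moves --delta_rot '[[0, 0, -0.6], [0, 0, 0], [0, 0, 0], [0, 0, 0], [0, 0, 0], [0, 0, 0], [0, 0, 0], [0, 0, 0], [0, 0, 0], [0, 0, 0], [0, 0, 0], [0, 0, 0]]' --translation '[[0.033, -0.006, 0], [0.033, 0, 0.01], [0.032, 0, 0.02], [0, 0, 0.03], [0, 0, 0.03], [0, 0, 0.03], [0, 0, 0.03], [0, 0, 0.03], [0, 0, 0.025], [0, 0, 0.014], [0, 0, 0.004], [0, 0, 0]]' --jaw '[1, 1, 1, 1, 1, 1, 1, 1, 1, 1, 1, 1]'

```text
clock: 11.17
position: [0.4159, 0.2558, 0.0738]
tool_rot: [[-0.147, 0.989, -0.002], [0.989, 0.147, -0.001], [-0.001, -0.002, -1.0]]
force: [-0.2, -0.1, 0.3]
finger_gap: 0.092
gripper_force: 0.0
```

Emit:
apply_moves --delta_rot '[[0, 0, 0], [0, 0, 0], [0, 0, 0], [0, 0, 0], [0, 0, 0], [0, 0, 0], [0, 0, 0], [0, 0, 0]]' --translation '[[0, 0, 0], [0, 0, 0], [0, 0, 0], [0, 0, 0], [0, 0, 0], [0, 0, 0], [0, 0, 0], [0, 0, 0]]' --jaw '[0.05, 0.05, 0.05, 0.05, 0.05, 0.05, 0.05, 0.05]'

```text
clock: 11.83
position: [0.4159, 0.257, 0.0748]
tool_rot: [[-0.149, 0.989, 0.0], [0.989, 0.149, -0.0], [-0.0, 0.0, -1.0]]
force: [0.7, -0.3, -0.1]
finger_gap: 0.0431
gripper_force: 0.0
```

Emit:
apply_moves --delta_rot '[[0, 0, 0], [0, 0, 0], [0, 0, 0], [0, 0, 0], [0, 0, 0], [0, 0, 0]]' --translation '[[0, 0, 0], [0, 0, 0], [0, 0, 0], [0, 0, 0], [0, 0, 0], [0, 0, 0]]' --jaw '[0.05, 0.05, 0.05, 0.05, 0.05, 0.05]'

```text
clock: 12.33
position: [0.4158, 0.2569, 0.0744]
tool_rot: [[-0.148, 0.989, -0.0], [0.989, 0.148, -0.0], [-0.0, -0.0, -1.0]]
force: [0.3, 0.4, -3.6]
finger_gap: 0.0258
gripper_force: 30.0
```

Emit:
apply_moves --delta_rot '[[0, 0, 0], [0, 0, 0], [0, 0, 0], [0, 0, 0], [0, 0, 0], [0, 0, 0], [0, 0, 7], [0, 0, 7], [0, 0, 7], [0, 0, 7], [0, 0, 7], [0, 0, 7]]' --translation '[[0, 0, -0.01], [0, 0, -0.02], [0, 0, -0.03], [0, 0, -0.03], [0, 0, -0.03], [0, 0, -0.03], [0, 0, -0.02], [0, 0, -0.01], [0, 0, 0], [0, 0, 0], [0, 0, 0], [0, 0, 0]]' --jaw '[0.05, 0.05, 0.05, 0.05, 0.05, 0.05, 0.05, 0.05, 0.05, 0.05, 0.05, 0.05]'

```text
clock: 13.33
position: [0.4156, 0.2569, 0.2554]
tool_rot: [[0.556, 0.831, 0.0], [0.831, -0.556, 0.0], [0.0, 0.0, -1.0]]
force: [0.6, -0.7, -3.4]
finger_gap: 0.0261
gripper_force: 30.0
```

Emit:
apply_moves --delta_rot '[[0, 0, 7], [0, 0, 7], [0, 0, 7], [0, 0, 7], [0, 0, 7], [0, 0, 7], [0, 0, 7], [0, 0, 7], [0, 0, 0.5], [0, 0, 0], [0, 0, 0]]' --translation '[[0, 0, 0], [0, 0, 0], [0, 0, 0], [0, 0, 0], [0, 0, 0], [0, 0, 0], [0, 0, 0], [0, 0, 0], [0, 0.02, 0], [0, 0.02, 0], [0, 0, 0]]' --jaw '[0.05, 0.05, 0.05, 0.05, 0.05, 0.05, 0.05, 0.05, 0.05, 0.05, 0.05]'

```text
clock: 14.25
position: [0.4156, 0.2146, 0.2552]
tool_rot: [[1.0, -0.001, -0.0], [-0.001, -1.0, -0.002], [-0.0, 0.002, -1.0]]
force: [0.4, 0.4, -3.3]
finger_gap: 0.0261
gripper_force: 30.0
```

Emit:
apply_moves --delta_rot '[[0, 0, 0], [0, 0, 0], [0, 0, 0], [0, 0, 0], [0, 0, 0], [0, 0, 0], [0, 0, 0], [0, 0, 0], [0, 0, 0], [0, 0, 0], [0, 0, 0]]' --translation '[[0.018, 0.036, 0], [0.018, 0.036, 0], [0.018, 0.036, 0], [0.018, 0.036, 0], [0.018, 0.036, 0], [0, 0, 0.02], [0, 0, 0.03], [0, 0, 0.03], [0, 0, 0.02], [0, 0, 0.005], [0, 0, 0]]' --jaw '[0.05, 0.05, 0.05, 0.05, 0.05, 0.05, 0.05, 0.05, 0.05, 0.05, 0.05]'

```text
clock: 15.17
position: [0.5055, 0.0373, 0.1489]
tool_rot: [[1.0, 0.001, -0.003], [0.001, -1.0, 0.0], [-0.003, -0.0, -1.0]]
force: [-0.4, -0.2, -2.6]
finger_gap: 0.0259
gripper_force: 30.0
```

```bash
python3 - <<'E'
from h import *
d=snap("top"); d2=snap("wrist")
A=d["pixels"][100:300,100:400]; A=cv2.resize(A,(600,400)); B=cv2.resize(d2["pixels"],(400,300))
C=np.zeros((600,800,3),np.uint8);C[:290,:430]=cv2.resize(A,(430,290));C[:,:]=C; C[295:595,200:600]=B
cv2.imwrite("pics/w3.png",C[:,:,::-1])
E
```

```text
(no output)
```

View pics/w3.png

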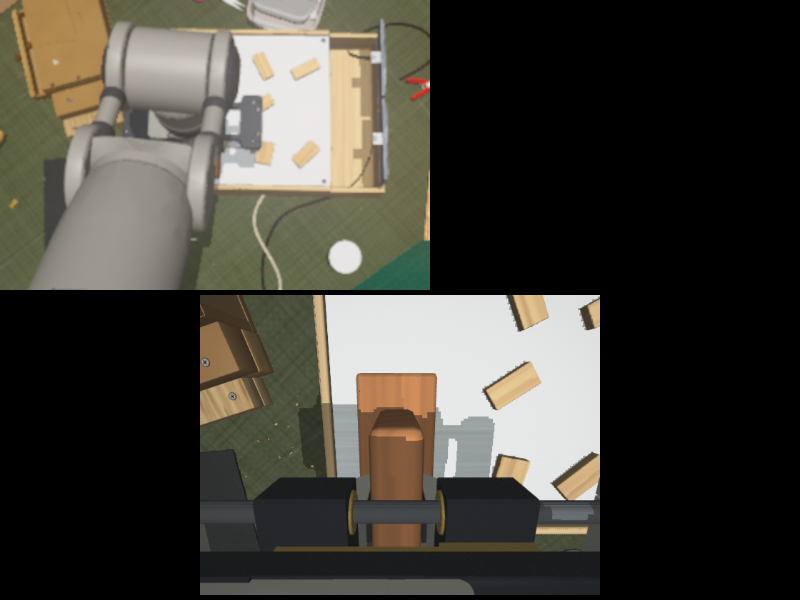

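The scraper is held straight over the plate. The foot's far end is at composite (357..437, 374), and the five chips are untouched.

```bash
python3 - <<'E'
from h import *
d=snap("wrist"); 
for u in (357,437): print(ray(d,(u-200)*1.4,(374-295)*1.4,.0996).round(4))
E
```

```text
[0.5827 0.0645 0.0996]
[0.5828 0.0076 0.0996]
```

Emit:
apply_moves --delta_rot '[[0, 0, 0], [0, 0, 0], [0, 0, 0], [0, 0, 0]]' --translation '[[0, 0, 0.003], [0, 0, 0.003], [0, 0, 0.001], [0, 0, 0]]' --jaw '[0.05, 0.05, 0.05, 0.05]'

```text
clock: 15.65
position: [0.5061, 0.0371, 0.1427]
tool_rot: [[1.0, 0.001, -0.0], [0.001, -1.0, -0.0], [-0.0, 0.0, -1.0]]
force: [-0.4, 0.3, -3.4]
finger_gap: 0.0258
gripper_force: 30.0
```

Emit:
apply_moves --delta_rot '[[0, 0, 0], [0, 0, 0], [0, 0, 0], [0, 0, 0], [0, 0, 0], [0, 0, 0], [0, 0, 0], [0, 0, 0], [0, 0, 0], [0, 0, 0], [0, 0, 0], [0, 0, 0]]' --translation '[[-0.005, 0.01, 0], [0, 0.014, 0], [0, 0.014, 0], [0, 0.014, 0], [0, 0.014, 0], [0, 0.014, 0], [0, 0.014, 0], [0, 0.014, 0], [0, 0.014, 0], [0, 0.014, 0], [0, 0.014, 0], [0, 0.014, 0]]' --jaw '[0.05, 0.05, 0.05, 0.05, 0.05, 0.05, 0.05, 0.05, 0.05, 0.05, 0.05, 0.05]'

```text
clock: 16.65
position: [0.5007, -0.1282, 0.1428]
tool_rot: [[1.0, 0.0, -0.0], [0.0, -1.0, -0.0], [-0.0, 0.0, -1.0]]
force: [0.9, -0.1, -2.6]
finger_gap: 0.0261
gripper_force: 30.0
```

Emit:
apply_moves --delta_rot '[[0, 0, 0], [0, 0, 0], [0, 0, 0], [0, 0, 0], [0, 0, 0], [0, 0, 0]]' --translation '[[0, 0.012, 0], [0, 0.012, 0], [0, 0.01, 0], [0, 0.002, 0], [0, 0, 0], [0, 0, 0]]' --jaw '[0.05, 0.05, 0.05, 0.05, 0.05, 0.05]'

```text
clock: 17.15
position: [0.5011, -0.1627, 0.1426]
tool_rot: [[1.0, 0.0, -0.0], [0.0, -1.0, 0.0], [-0.0, -0.0, -1.0]]
force: [-0.3, 0.1, -3.7]
finger_gap: 0.0257
gripper_force: 30.0
```

Emit:
apply_moves --delta_rot '[[0, 0, 0], [0, 0, 0], [0, 0, 0], [0, 0, 0], [0, 0, 0], [0, 0, 0], [0, 0, 0], [0, 0, 0], [0, 0, 0], [0, 0, 0], [0, 0, 0], [0, 0, 0]]' --translation '[[0, 0, -0.02], [0, 0, -0.03], [0.02, -0.03, -0.02], [0.02, -0.035, 0], [0.02, -0.035, 0], [0.02, -0.035, 0], [0.02, -0.035, 0], [0.011, -0.03, 0], [0, 0, 0.02], [0, 0, 0.03], [0, 0, 0.017], [0, 0, 0]]' --jaw '[0.05, 0.05, 0.05, 0.05, 0.05, 0.05, 0.05, 0.05, 0.05, 0.05, 0.05, 0.05]'

```text
clock: 18.15
position: [0.6103, 0.0386, 0.1423]
tool_rot: [[1.0, 0.002, -0.006], [0.002, -1.0, 0.001], [-0.006, -0.001, -1.0]]
force: [-1.2, -0.6, -3.0]
finger_gap: 0.0258
gripper_force: 30.0
```

```bash
python3 - <<'E'
from h import *
A=snap("top")["pixels"][100:300,180:460];B=snap("wrist")["pixels"]
C=np.zeros((600,800,3),np.uint8);C[:300,:420]=cv2.resize(A,(420,300));C[300:600,400:800]=cv2.resize(B,(400,300))
cv2.imwrite("pics/w4.png",C[:,:,::-1])
E
```

```text
(no output)
```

View pics/w4.png

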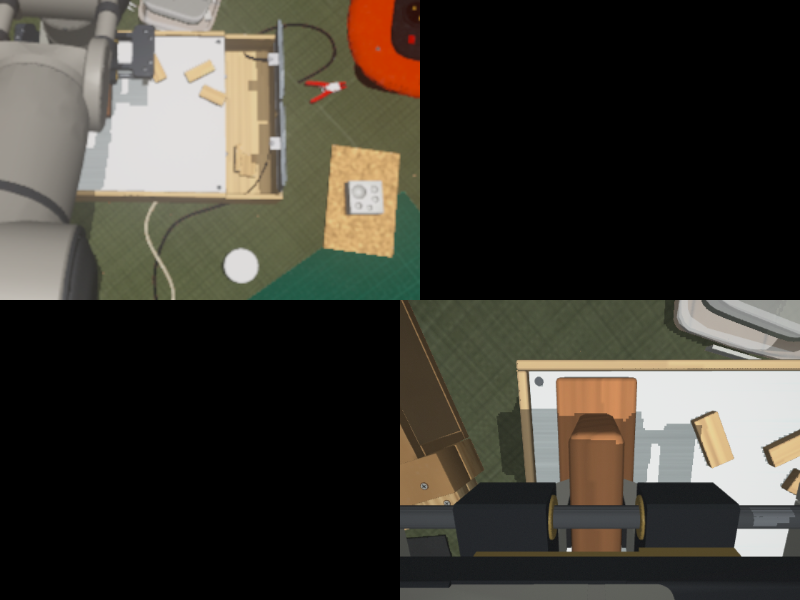

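The near chips went into the bin. Three remain, at composite (157,70), (199,72) and (212,95), all ahead of the foot, and the block stands on the mat.

Emit:
apply_moves --delta_rot '[[0, 0, 0], [0, 0, 0], [0, 0, 0], [0, 0, 0], [0, 0, 0], [0, 0, 0], [0, 0, 0], [0, 0, 0], [0, 0, 0], [0, 0, 0], [0, 0, 0], [0, 0, 0]]' --translation '[[0, 0.01, 0], [0, 0.014, 0], [0, 0.014, 0], [0, 0.014, 0], [0, 0.014, 0], [0, 0.014, 0], [0, 0.014, 0], [0, 0.014, 0], [0, 0.014, 0], [0, 0.014, 0], [0, 0.014, 0], [0, 0.014, 0]]' --jaw '[0.05, 0.05, 0.05, 0.05, 0.05, 0.05, 0.05, 0.05, 0.05, 0.05, 0.05, 0.05]'

```text
clock: 19.25
position: [0.6122, -0.1283, 0.1457]
tool_rot: [[1.0, 0.001, -0.0], [0.001, -1.0, -0.0], [-0.0, 0.0, -1.0]]
force: [-0.3, -0.7, -3.5]
finger_gap: 0.0259
gripper_force: 30.0
```

Emit:
apply_moves --delta_rot '[[0, 0, 0], [0, 0, 0], [0, 0, 0], [0, 0, 0], [0, 0, 0], [0, 0, 0]]' --translation '[[0, 0.012, 0], [0, 0.012, 0], [0, 0.01, 0], [0, 0.002, 0], [0, 0, 0], [0, 0, 0]]' --jaw '[0.05, 0.05, 0.05, 0.05, 0.05, 0.05]'

```text
clock: 19.75
position: [0.6123, -0.1626, 0.1456]
tool_rot: [[1.0, 0.001, -0.0], [0.001, -1.0, 0.0], [-0.0, -0.0, -1.0]]
force: [0.2, 0.0, -2.5]
finger_gap: 0.0261
gripper_force: 30.0
```

Emit:
apply_moves --delta_rot '[[0, 0, 0], [0, 0, 0], [0, 0, 0], [0, 0, 0], [0, 0, 0], [0, 0, 0], [0, 0, 0], [0, 0, 0], [0, 0, 0], [0, 0, 0], [0, 0, 0], [0, 0, 0]]' --translation '[[0, 0, -0.02], [0, 0, -0.03], [0, 0, -0.03], [0, -0.03, -0.03], [-0.01, -0.035, 0], [-0.02, -0.035, 0], [-0.02, -0.035, 0], [-0.02, -0.035, 0], [-0.02, -0.035, 0], [-0.02, -0.035, 0], [-0.02, -0.035, 0], [0, 0, 0]]' --jaw '[0.05, 0.05, 0.05, 0.05, 0.05, 0.05, 0.05, 0.05, 0.05, 0.05, 0.05, 0.05]'

```text
clock: 20.75
position: [0.4778, 0.1176, 0.2556]
tool_rot: [[1.0, 0.007, -0.002], [0.007, -1.0, 0.003], [-0.002, -0.003, -1.0]]
force: [0.2, -0.1, -3.4]
finger_gap: 0.0257
gripper_force: 30.0
```

```bash
python3 - <<'E'
from h import *
A=snap("top")["pixels"][100:300,100:400];B=snap("wrist")["pixels"];D=snap("side")["pixels"][140:300,220:420]
C=np.zeros((600,800,3),np.uint8);C[:290,:435]=cv2.resize(A,(435,290));C[300:600,400:800]=cv2.resize(B,(400,300));C[300:600,:375]=cv2.resize(D,(375,300))
cv2.imwrite("pics/w5.png",C[:,:,::-1])
E
```

```text
(no output)
```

View pics/w5.png

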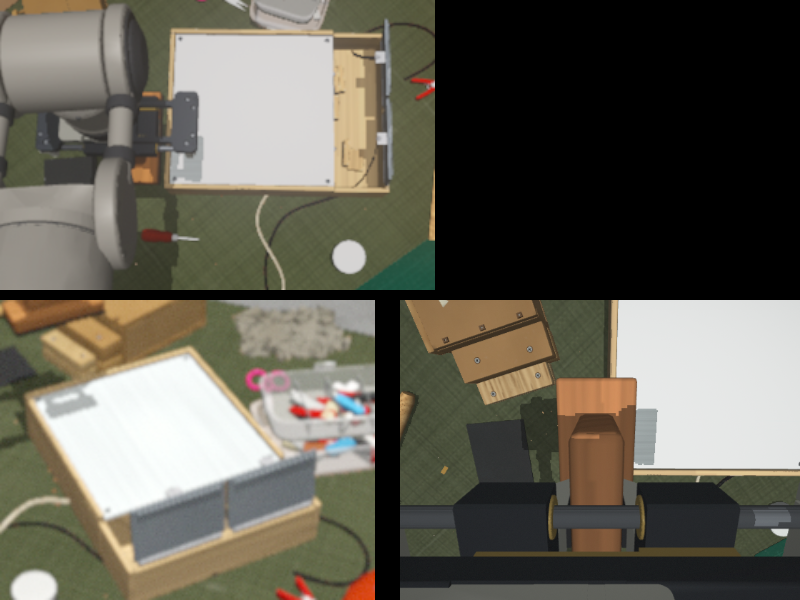

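The plate is bare in all three views, and nothing lies beside the board. Next I'll bring the scraper back to its pad.

Emit:
apply_moves --delta_rot '[[0, 0, 0], [0, 0, 0], [0, 0, 0], [0, 0, 0], [0, 0, -3], [0, 0, -2.5], [0, 0, 0], [0, 0, 0], [0, 0, 0], [0, 0, 0], [0, 0, 0], [0, 0, 0]]' --translation '[[-0.02, -0.036, 0], [-0.02, -0.036, 0], [-0.02, -0.036, 0], [-0.014, -0.035, 0], [0, 0, 0], [0, 0, 0], [0, 0, 0.02], [0, 0, 0.035], [0, 0, 0.035], [0, 0, 0.035], [0, 0, 0.02], [0, 0, 0]]' --jaw '[0.05, 0.05, 0.05, 0.05, 0.05, 0.05, 0.05, 0.05, 0.05, 0.05, 0.05, 0.05]'

```text
clock: 21.9
position: [0.4065, 0.2524, 0.106]
tool_rot: [[0.995, 0.095, -0.008], [0.095, -0.996, -0.004], [-0.008, 0.003, -1.0]]
force: [-0.2, -0.0, -3.1]
finger_gap: 0.0259
gripper_force: 30.0
```

```bash
python3 - <<'E'
from h import *
s=status.sense();print(np.round(s["position"],4),np.round(s["tool_rot"],3)[:,0])
snap("wrist","w6.png")
E
```

```text
[0.4065 0.2524 0.106 ] [ 0.995  0.095 -0.008]
```

View pics/w6.png

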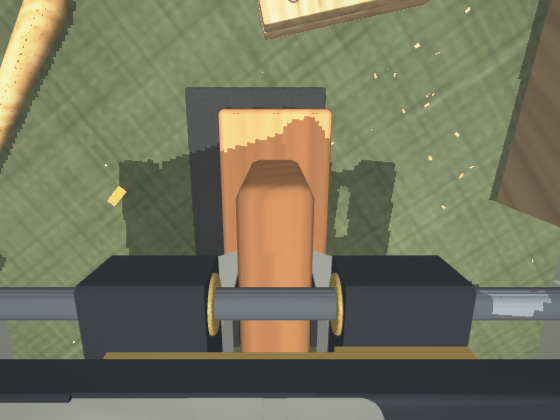

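The view shows the pad's far edge from (186,88) to (325,88), with its left edge running to (195,252). The foot's far edge runs from (220,110) to (331,110).

```bash
python3 - <<'E'
from h import *
s=status.sense();d=snap("wrist");R=np.array(s["tool_rot"]);p=np.array(s["position"])
def t(u,v,z): return ((ray(d,u,v,z)-p)@R[:,:2]*1000).round(1)
print("tool-frame xy mm; pad L R far, L near:",t(186,88,.003),t(325,88,.003),t(195,252,.003))
print("foot",t(220,110,.0566),t(331,110,.0566),t(221.5,240,.0566),t(328,240,.0566))
I=d["pixels"].astype(int).sum(2)
for v in (95,100,230): print(v,[ (u,int(I[v,u])) for u in range(180,202,2)])
E
```

```text
tool-frame xy mm; pad L R far, L near: [ 90.3 -56.2] [90.4 33.1] [-22.5 -57.2]
foot [ 75.8 -27. ] [75.8 29.3] [  5.8 -29. ] [ 5.8 30.7]
95 [(180, 391), (182, 370), (184, 354), (186, 353), (188, 257), (190, 258), (192, 257), (194, 262), (196, 265), (198, 265), (200, 260)]
100 [(180, 359), (182, 380), (184, 375), (186, 369), (188, 199), (190, 253), (192, 260), (194, 266), (196, 271), (198, 264), (200, 259)]
230 [(180, 228), (182, 239), (184, 236), (186, 238), (188, 235), (190, 235), (192, 242), (194, 248), (196, 198), (198, 176), (200, 182)]
```

Emit:
apply_moves --delta_rot '[[0, 0, 0], [0, 0, 0], [0, 0, 0], [0, 0, 0], [0, 0, 0], [0, 0, 0]]' --translation '[[-0.005, -0.011, 0], [0, 0, 0.01], [0, 0, 0.01], [0, 0, 0.006], [0, 0, 0.002], [0, 0, 0]]' --jaw '[0.05, 0.05, 0.05, 0.05, 0.05, 0.05]'

```text
clock: 22.5
position: [0.4027, 0.2649, 0.0829]
tool_rot: [[0.995, 0.096, 0.001], [0.096, -0.995, 0.0], [0.001, -0.0, -1.0]]
force: [0.0, -0.6, -3.3]
finger_gap: 0.0256
gripper_force: 30.0
```

Emit:
apply_moves --delta_rot '[[0, 0, 0], [0, 0, 0], [0, 0, 0], [0, 0, 0]]' --translation '[[0, 0, 0.004], [0, 0, 0.003], [0, 0, 0.001], [0, 0, 0]]' --jaw '[0.05, 0.05, 0.05, 0.05]'

```text
clock: 22.83
position: [0.402, 0.2648, 0.074]
tool_rot: [[0.995, 0.096, -0.0], [0.096, -0.995, -0.0], [-0.0, 0.0, -1.0]]
force: [-0.1, 0.4, -3.4]
finger_gap: 0.0264
gripper_force: 30.0
```

Emit:
apply_moves --delta_rot '[[0, 0, 0], [0, 0, 0], [0, 0, 0]]' --translation '[[0, 0, 0.001], [0, 0, 0.001], [0, 0, 0]]' --jaw '[0.05, 0.05, 0.05]'

```text
clock: 23.08
position: [0.4025, 0.265, 0.0734]
tool_rot: [[0.995, 0.097, 0.001], [0.097, -0.995, 0.0], [0.001, -0.0, -1.0]]
force: [-0.8, -1.6, 8.6]
finger_gap: 0.0259
gripper_force: 30.0
```

Emit:
apply_moves --delta_rot '[[0, 0, 0], [0, 0, 0], [0, 0, 0], [0, 0, 0], [0, 0, 0], [0, 0, 0], [0, 0, 0], [0, 0, 0], [0, 0, 0], [0, 0, 0]]' --translation '[[0, 0, 0], [0, 0, 0], [0, 0, 0], [0, 0, 0], [0, 0, -0.01], [0, 0, -0.025], [0, 0, -0.035], [0, 0, -0.035], [0, 0, -0.035], [0, 0, -0.035]]' --jaw '[1, 1, 1, 1, 1, 1, 1, 1, 1, 1]'

```text
clock: 23.92
position: [0.4017, 0.2648, 0.2488]
tool_rot: [[0.995, 0.096, -0.0], [0.096, -0.995, -0.0], [-0.0, 0.0, -1.0]]
force: [0.8, 0.1, -0.5]
finger_gap: 0.088
gripper_force: 0.0
```

Emit:
apply_moves --delta_rot '[[0, 0, 0], [0, 0, 0], [0, 0, 0], [0, 0, 0], [0, 0, 0], [0, 0, 0], [0, 0, 0], [0, 0, 0]]' --translation '[[0, 0, -0.02], [0.01, 0.035, 0], [0.01, 0.035, 0], [0.01, 0.035, 0], [0.01, 0.035, 0], [0, 0.035, 0], [0, 0, 0], [0, 0, 0]]' --jaw '[0.5, 0, 0, 0, 0, 0, 0, 0]'

```text
clock: 24.58
position: [0.4589, 0.0932, 0.267]
tool_rot: [[0.996, 0.093, -0.0], [0.093, -0.996, 0.0], [-0.0, -0.0, -1.0]]
force: [0.3, 1.2, 0.7]
finger_gap: 0.0433
gripper_force: 0.0
```

```bash
python3 - <<'E'
from h import *
A=snap("top")["pixels"][100:285,100:400];B=snap("wrist","w7w.png")["pixels"]
C=np.zeros((600,800,3),np.uint8);C[:300,:486]=cv2.resize(A,(486,300));C[300:600,400:800]=cv2.resize(B,(400,300))
cv2.imwrite("pics/w7.png",C[:,:,::-1])
E
```

```text
(no output)
```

View pics/w7.png

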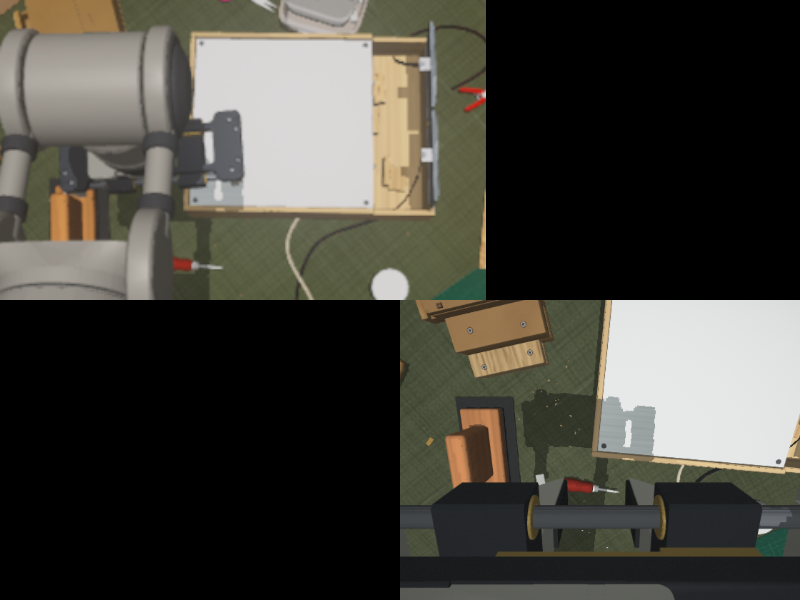

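Both views show the scraper standing parallel on its pad, with the pad rim visible all round. The bin and the plate look fine. Next are the covers, pressed with closed fingers.

Emit:
apply_moves --delta_rot '[[0, 0, 5.4], [0, 0, 0], [0, 0, 0], [0, 0, 0], [0, 0, 0], [0, 0, 0], [0, 0, 0], [0, 0, 0], [0, 0, 0], [0, 0, 0], [0, 0, 0], [0, 0, 0]]' --translation '[[0, 0, 0], [0.005, 0.03, 0], [0.005, 0.04, 0], [0.005, 0.04, 0], [0.005, 0.04, 0], [0.005, 0.04, 0], [0.005, 0.04, 0], [0.005, 0.04, 0], [0.005, 0.04, 0], [0.004, 0.04, 0], [0, 0.04, 0], [0, 0.023, 0]]' --jaw '[0, 0, 0, 0, 0, 0, 0, 0, 0, 0, 0, 0]'

```text
clock: 25.68
position: [0.5043, -0.3205, 0.2666]
tool_rot: [[1.0, 0.003, -0.0], [0.003, -1.0, -0.001], [-0.0, 0.001, -1.0]]
force: [-0.6, 0.4, -0.8]
finger_gap: 0.0009
gripper_force: 0.0
```

Emit:
apply_moves --delta_rot '[[0, 0, 0], [0, 0, 0], [0, 0, 0], [0, 0, 0], [0, 0, 0], [0, 0, 0]]' --translation '[[0, 0, 0.03], [0, 0, 0.035], [0, 0, 0.032], [0, 0, 0.015], [0, 0, 0], [0, 0, 0]]' --jaw '[0, 0, 0, 0, 0, 0]'

```text
clock: 26.18
position: [0.5045, -0.3169, 0.1549]
tool_rot: [[1.0, 0.004, -0.001], [0.004, -1.0, 0.001], [-0.001, -0.001, -1.0]]
force: [-0.6, 0.1, 0.3]
finger_gap: 0.0007
gripper_force: 0.0
```

```bash
python3 - <<'E'
from m import *
s=status.sense();print(np.round(s["position"],4),s["finger_gap"])
d=snap("top");S=snap("side")["pixels"][170:380,130:430]
C=np.zeros((600,800,3),np.uint8);C[:300,:428]=cv2.resize(S,(428,300));A=d["pixels"][190:290,110:190];C[300:600,:240]=cv2.resize(A,(240,300));C[300:600,300:720]=cv2.resize(d["pixels"][100:300,180:460],(420,300))
cv2.imwrite("pics/w8.png",C[:,:,::-1])
H=cv2.cvtColor(d["pixels"],cv2.COLOR_RGB2HSV).astype(int);h,s,v=H[...,0],H[...,1],H[...,2]
rect(d,(s>110)&(v>90)&(h<20),.025,(110,180,200,285),"scr",100)
rect(d,((s<62)&(v<80)&(s>15))|((s>110)&(v>50)&(h<20)),.003,(125,176,200,285),"pad",300)
E
```

```text
[ 0.5045 -0.3169  0.1549] 0.0006790938903584343
scr c 413.8 268.0 size 131 66 long-axis deg 5.5
pad c 409.9 263.9 size 170 91 long-axis deg 6.1
```

View pics/w8.png

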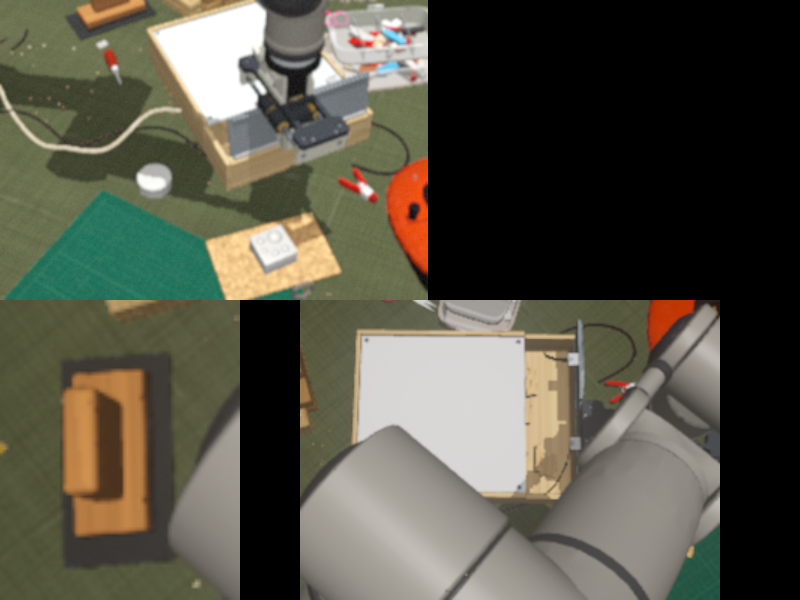

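The scraper lies about 4 mm off the pad centre and within 1° of its line, and the closed fingers are outside the near cover. Now I'll swing the near cover.

Emit:
apply_moves --delta_rot '[[0, 0, 0], [0, 0, 0], [0, 0, 0], [0, 0, 0], [0, 0, 0], [0, 0, 0], [0, 0, 0], [0, 0, 0], [0, 0, 0], [0, 0, 0], [0, 0, 0], [0, 0, 0]]' --translation '[[0, -0.02, 0], [0, -0.02, 0], [0, -0.01, 0], [0, -0.0085, 0.001], [0, -0.008, 0.0015], [0, -0.008, 0.0025], [0, -0.008, 0.003], [0, -0.0075, 0.005], [0, -0.007, 0.005], [0, -0.005, 0.005], [0, -0.005, 0.005], [0, 0, 0]]' --jaw '[0, 0, 0, 0, 0, 0, 0, 0, 0, 0, 0, 0]'

```text
clock: 27.28
position: [0.5027, -0.2101, 0.1257]
tool_rot: [[1.0, 0.003, -0.002], [0.003, -1.0, 0.001], [-0.002, -0.001, -1.0]]
force: [-0.3, 0.2, 0.4]
finger_gap: 0.0005
gripper_force: 0.5
```

```bash
python3 - <<'E'
from h import *
S=snap("side")["pixels"][170:330,200:430]
cv2.imwrite("pics/w9.png",cv2.resize(S,(690,480))[:,:,::-1])
E
```

```text
(no output)
```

View pics/w9.png

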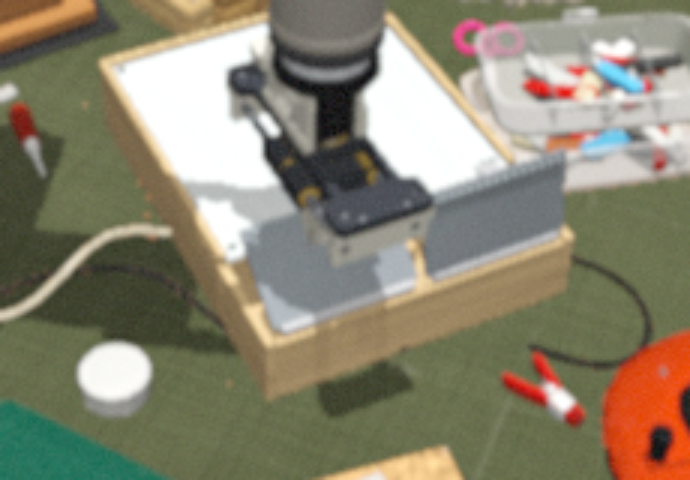

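The near cover is tilted over, more than half shut, under the fingers. I'll carry on down.

Emit:
apply_moves --delta_rot '[[0, 0, 0], [0, 0, 0], [0, 0, 0], [0, 0, 0], [0, 0, 0], [0, 0, 0], [0, 0, 0]]' --translation '[[0, -0.005, 0.006], [0, -0.004, 0.006], [0, -0.003, 0.006], [0, -0.001, 0.006], [0, 0, 0.005], [0, 0, 0.004], [0, 0, 0]]' --jaw '[0, 0, 0, 0, 0, 0, 0]'

```text
clock: 27.92
position: [0.5032, -0.198, 0.094]
tool_rot: [[1.0, 0.003, -0.0], [0.003, -1.0, 0.0], [-0.0, -0.0, -1.0]]
force: [-0.1, -0.7, 0.7]
finger_gap: 0.0005
gripper_force: 0.0
```

Emit:
apply_moves --delta_rot '[[0, 0, 0], [0, 0, 0], [0, 0, 0], [0, 0, 0]]' --translation '[[0, 0, 0.0015], [0, 0, 0.0015], [0, 0, 0.001], [0, 0, 0]]' --jaw '[0, 0, 0, 0]'

```text
clock: 28.25
position: [0.5034, -0.1982, 0.092]
tool_rot: [[1.0, 0.002, 0.001], [0.002, -1.0, -0.0], [0.001, 0.0, -1.0]]
force: [-5.0, 4.0, 19.8]
finger_gap: 0.0002
gripper_force: 10.2
```

Emit:
apply_moves --delta_rot '[[0, 0, 0], [0, 0, 0], [0, 0, 0], [0, 0, 0], [0, 0, 0], [0, 0, 0], [0, 0, 0], [0, 0, 0], [0, 0, 0], [0, 0, 0], [0, 0, 0], [0, 0, 0]]' --translation '[[0, 0, -0.01], [0, 0, -0.03], [0, 0, -0.035], [0, 0, -0.035], [0, 0.02, -0.03], [0.02, 0.03, -0.02], [0.03, 0.03, 0], [0.03, 0.02, 0], [0.03, 0.02, 0], [0.016, 0, 0.03], [0, 0, 0.035], [0, 0, 0.032]]' --jaw '[0, 0, 0, 0, 0, 0, 0, 0, 0, 0, 0, 0]'

```text
clock: 29.25
position: [0.6297, -0.3177, 0.1503]
tool_rot: [[1.0, 0.002, -0.001], [0.002, -1.0, 0.0], [-0.001, -0.0, -1.0]]
force: [-0.0, 1.1, -0.6]
finger_gap: 0.0004
gripper_force: 0.0
```

Emit:
apply_moves --delta_rot '[[0, 0, 0], [0, 0, 0]]' --translation '[[0, 0, 0], [0, 0, 0]]' --jaw '[0, 0]'

```text
clock: 29.42
position: [0.6282, -0.3171, 0.1511]
tool_rot: [[1.0, 0.002, -0.004], [0.002, -1.0, 0.003], [-0.004, -0.003, -1.0]]
force: [0.0, 1.1, 0.2]
finger_gap: 0.0001
gripper_force: 0.0
```

Emit:
apply_moves --delta_rot '[[0, 0, 0], [0, 0, 0], [0, 0, 0], [0, 0, 0], [0, 0, 0], [0, 0, 0], [0, 0, 0], [0, 0, 0], [0, 0, 0], [0, 0, 0], [0, 0, 0], [0, 0, 0]]' --translation '[[0, -0.02, -0.004], [0, -0.02, 0], [0, -0.01, 0], [0, -0.0085, 0.001], [0, -0.008, 0.0015], [0, -0.008, 0.0025], [0, -0.008, 0.003], [0, -0.0075, 0.005], [0, -0.007, 0.005], [0, -0.005, 0.005], [0, -0.005, 0.005], [0, 0, 0]]' --jaw '[0, 0, 0, 0, 0, 0, 0, 0, 0, 0, 0, 0]'

```text
clock: 30.42
position: [0.6282, -0.2092, 0.1274]
tool_rot: [[1.0, 0.003, -0.003], [0.003, -1.0, 0.001], [-0.003, -0.001, -1.0]]
force: [-0.2, -0.1, 0.5]
finger_gap: 0.0004
gripper_force: 0.3
```

Emit:
apply_moves --delta_rot '[[0, 0, 0], [0, 0, 0], [0, 0, 0], [0, 0, 0], [0, 0, 0], [0, 0, 0], [0, 0, 0]]' --translation '[[0, -0.005, 0.006], [0, -0.004, 0.006], [0, -0.003, 0.006], [0, -0.001, 0.006], [0, 0, 0.005], [0, 0, 0.003], [0, 0, 0]]' --jaw '[0, 0, 0, 0, 0, 0, 0]'

```text
clock: 31.0
position: [0.6291, -0.1968, 0.0985]
tool_rot: [[1.0, 0.003, 0.001], [0.003, -1.0, 0.0], [0.001, -0.0, -1.0]]
force: [0.2, 0.7, -0.3]
finger_gap: 0.0005
gripper_force: 0.0
```

Emit:
apply_moves --delta_rot '[[0, 0, 0], [0, 0, 0], [0, 0, 0], [0, 0, 0], [0, 0, 0], [0, 0, 0]]' --translation '[[0, 0, 0.002], [0, 0, 0.0015], [0, 0, 0.0015], [0, 0, 0.001], [0, 0, 0.001], [0, 0, 0]]' --jaw '[0, 0, 0, 0, 0, 0]'

```text
clock: 31.5
position: [0.6289, -0.1975, 0.0921]
tool_rot: [[1.0, 0.002, 0.001], [0.002, -1.0, -0.0], [0.001, 0.0, -1.0]]
force: [-4.9, 3.9, 15.5]
finger_gap: 0.0004
gripper_force: 7.9
```

Emit:
apply_moves --delta_rot '[[0, 0, 0], [0, 0, 0], [0, 0, 0], [0, 0, 0], [0, 0, 0], [0, 0, 0], [0, 0, 0], [0, 0, 0], [0, 0, 0], [0, 0, 0], [0, 0, 0], [0, 0, 0]]' --translation '[[0, 0, -0.01], [0, 0, -0.03], [0, 0, -0.035], [0, 0, -0.035], [0, 0, -0.035], [-0.02, 0.02, -0.035], [-0.03, 0.03, 0], [-0.03, 0.03, 0], [-0.03, 0.03, 0], [-0.03, 0.03, 0], [-0.03, 0.03, 0], [0, 0, 0]]' --jaw '[0, 0, 0, 0, 0, 0, 0, 0, 0, 0, 0, 0]'

```text
clock: 32.5
position: [0.4583, -0.369, 0.2672]
tool_rot: [[1.0, -0.005, -0.003], [-0.005, -1.0, -0.002], [-0.003, 0.002, -1.0]]
force: [0.9, -0.2, 0.7]
finger_gap: 0.0004
gripper_force: 0.0
```

```bash
python3 - <<'E'
from m import *
d=snap("top");S=snap("side")["pixels"][100:380,130:430];T=d["pixels"]
C=np.zeros((600,800,3),np.uint8);C[:300,:321]=cv2.resize(S,(321,300));C[:300,330:800]=cv2.resize(T[100:290,180:477],(470,300))
C[305:600,:369]=cv2.resize(T[195:290,110:229],(369,295));C[305:600,380:773]=cv2.resize(snap("wrist")["pixels"],(393,295))
cv2.imwrite("pics/w10.png",C[:,:,::-1])
f=d["pixels"][205:285,125:180]; cv2.imwrite("pics/f.png",f)
E
```

```text
(no output)
```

View pics/w10.png

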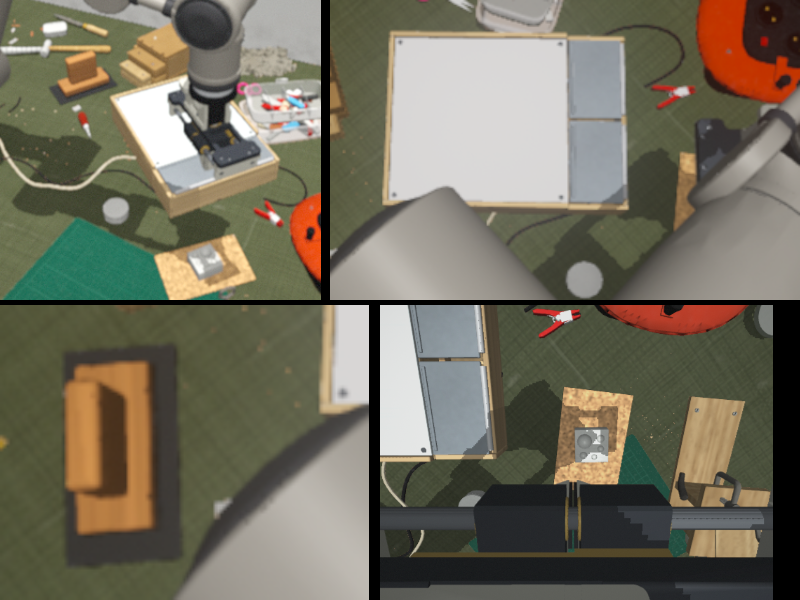

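Both covers are shut flush, the plate is bare, and the block stands on the mat; the bystanders are where they were. One last check on how well the scraper is centred, from two views.

```bash
python3 - <<'E'
from h import *
d=snap("top");s=snap("side")
P=[.411,.262,.003]; 
a=proj(d,P).astype(int);b=proj(s,P).astype(int);print(a,b)
C=np.zeros((600,800,3),np.uint8)
A=d["pixels"][a[1]-45:a[1]+45,a[0]-30:a[0]+30];B=s["pixels"][max(b[1]-40,0):b[1]+35,b[0]-42:b[0]+42]
C[:594,:396]=cv2.resize(A,None,fx=6.6,fy=6.6,interpolation=2)
k=cv2.resize(B,None,fx=4.7,fy=4.7,interpolation=2);C[:k.shape[0],400:400+k.shape[1]]=k;print(k.shape)
cv2.imwrite("pics/w11.png",C[:,:,::-1])
E
```

```text
[149 242] [207 180]
(352, 395, 3)
```

View pics/w11.png

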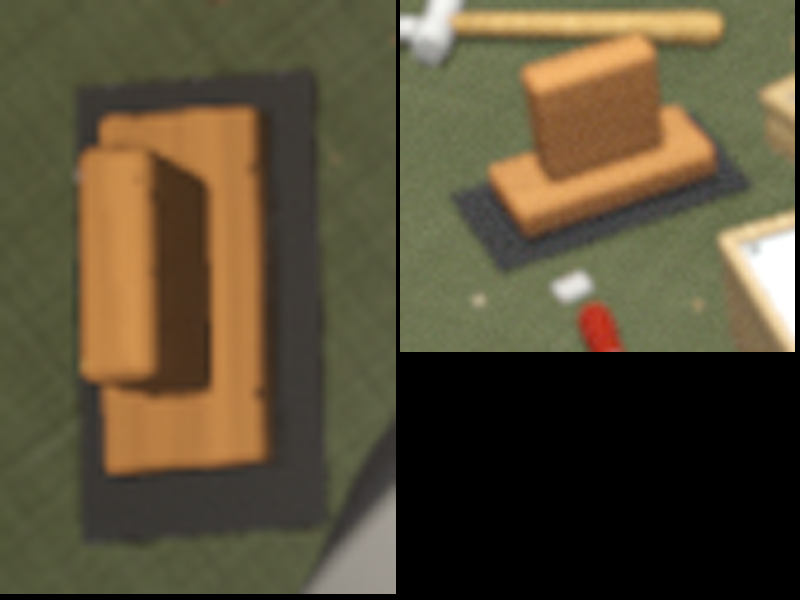

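The top crop shows pad corners (79,88), (313,72), (327,525) and (86,541), and foot-top corners (98,116), (257,107), (267,461) and (106,472). In the side crop the foot's front lower edge runs from (530,233) to (716,165), and the pad's front edge from (505,269) to (748,183).

```bash
python3 - <<'E'
from h import *
d=snap("top");s=snap("side")
t=lambda L,z:np.array([ray(d,119+u/6.6,197+v/6.6,z)[:2]*1000 for u,v in L])
p=t([(79,88),(313,72),(327,525),(86,541)],.003);f=t([(98,116),(257,107),(267,461),(106,472)],.025)
for n,q in(("pad",p),("foot",f)):
    e=q[0]+q[1]-q[2]-q[3];print(n,q.mean(0).round(1),np.degrees(np.arctan2(e[1],e[0])).round(1))
g=lambda L,z:np.array([ray(s,165+(u-400)/4.7,140+v/4.7,z)[:2]*1000 for u,v in L])
pf=g([(505,269),(748,183)],.003);ff=g([(530,233),(716,165)],.003)
print("side pad front",pf.round(1).tolist(),"foot front",ff.round(1).tolist())
ex=np.array([.995,.1]);ey=np.array([-.1,.995])
print("side mid diff along x,y",((ff-pf).mean(0)@ex).round(1),((ff-pf).mean(0)@ey-15).round(1))
E
```

```text
pad [409.5 262.4] 5.5
foot [413.  263.3] 5.7
side pad front [[334.7, 211.4], [497.5, 228.7]] foot front [[358.5, 238.7], [485.8, 255.2]]
side mid diff along x,y 8.7 11.2
```

```bash
python3 -c "
from bench import robot; print(robot.close_job())"
```

```text
the job is handed in; nothing more can be done
None
```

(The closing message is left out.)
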